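# Clamp a sample tube with a three-click ratchet lever and hold it

### The arm

A 7-joint arm with a two-finger parallel gripper is mounted at the origin on a cart in front of the work surface, level with it; the furniture and walls round the work are solid. World frame = base frame: x ahead of the robot, y to its left, z up, the work surface at z = 0. Lengths are in m, angles in rad, forces in N, time in s.
With the tool pointing down it reaches from about 0.4 to 0.925 m from the base axis. Payload 4.1 kg.
Tool frame: the origin (TCP) lies midway between the tips of the shut fingers; the grasp point (between the pads) lies 19 mm behind it; z points along the fingers, y is the line along which they close (so a half turn about z gives the same grasp; the last joint's range is limited). The gripper opens to 85 mm and grips with 20 to 120 N. Pads are 22 mm wide; open, the fingers measure 114 mm over their backs; the gripper's body (76 mm by 85 mm) begins 54 mm behind the grasp point. The pads swing forward as they close: fully open they stand 13 mm farther back than shut.
Start: joints at [1.147, 0.398, 0.045, 1.537, -0.019, 1.207, -0.051], TCP at [0.207, -0.616, 0.231] pointing down, gripper open.
Joint ranges: [-2.82, 2.82], [-0.49, 2.23], [-1.37, 1.46], [0, 2.46], [-1.36, 4.5], [0.23, 2], [-2.94, 2.94]. Speed limits (rad/s): [2.57, 2.57, 3.14, 3.14, 3.14, 3.14, 3.14].

### API

Orientations are given as a rotation vector (axis times angle).
In Python, from bench import robot, vision, trace, tip_of gives the robot as it stands. Calls block until the motion is done:
- robot.movep(position, orientation): joint-space move of the TCP to a pose.
- robot.servo_line(position, speed=0.15, attitude=None): straight line of the TCP; attitude=None keeps the orientation; speed is the mean speed in m/s.
- robot.move_joints(angles): joint-space move.
- robot.move_gripper(opening, newtons=None): finger opening in m; newtons is the grip in N (None keeps the last); returns when the fingers have stopped.
- robot.pause(seconds).
- robot.solve_ik(position, orientation): joint angles nearest the present ones, or None.
- vision.capture(name): name is "scene" or "top" or "wrist"; returns a dict with "frame" (400x640x3 uint8, red, green, blue), "range_z" (400x640 float32, m along the optical axis (not along the pixel's ray), 0 where there is no reading), "fx", "fy", "cx", "cy" (pixels), "rvec" (rotation vector, rad) and "tvec" (3), from world to camera coordinates, as OpenCV has them; the wrist camera has in their place "hand_eye" (4x4, takes a point from camera to tool coordinates, whose origin is the TCP and whose axes are the flange's). Camera axes: x right, y down, z forward; pixel columns grow to the right and rows downward; lengths in m; the calibration is good to about 2 mm. A picture is of the moment at which its call begins: read the wrist's pose just before it.
A pose or a line that the arm cannot do raises robot.IKError and nothing moves.
- robot.finish_job(): hands the job in; it is judged then, once.
Trained networks look in a picture, given as the dict that the camera call returned (one of the last four; its "shot" number tells which), for a name from the list of things; names that differ only in an ending like _2 or _b are one class to them, and where a whole thing is asked for, a point or a joint stands for the part that bears it (a point fixed in the world has none). Each returns a list of dicts, best first, with "score" (0 to 1); they miss things now and then, are a little off and sometimes report something else, mostly with a low value. They report only what shows in the picture. A call takes as long as a camera call.
- trace(name, picture): "mask" (400x640 bool, what is visible of it) and "position" ([row, column] in pixels, amid what is visible of it).
- tip_of(name, picture): "position" ([row, column] in pixels: a listed point, or the origin of a listed thing).
Readings, each from a call of its own:
- robot.read_clock(): time.
- robot.read_joint_pos(): joint angles.
- robot.read_dq(): joint speeds.
- robot.read_joint_efforts(): joint torques, N m.
- robot.read_tool_pos(): TCP position.
- robot.read_orientation(): TCP orientation.
- robot.read_contact_force(): force on the tool from outside, world axes, zero at the start.
- robot.read_torque(): the same for the moment, N m.
- robot.read_width(): finger opening in m.
- robot.read_finger_force(): force on a finger pad.
Only numpy, scipy, OpenCV 4.12 (cv2) and the standard library are available. Lean on these libraries where they do the work, as an engineer would, in place of code of your own. Each camera call takes 0.05 s, during which the arm holds its last target. There are 200 camera calls.

### The job

Take the sample tube that stands alone at one end of the small black rack and stand it upright, fully down, in the round socket of the bench clamp, and let go of it. Then take the clamp's lever by its black knob and push it away from its rest, three clicks and not a fourth, so that the pad grips the tube. The lever springs back if released: finish while holding the knob there at the third click, with the tube still standing in the socket; leave the other two tubes, the timer and the tape roll where they are.

Things in the scene. Friction and masses are not known exactly. Their poses are not given: they have to be found in the camera images.
- tube: Capped sample tube, the one alone at its end of the rack. 82 mm tall, glass 13 mm in diameter with a red cap 16.4 mm in diameter over its top 16 mm; 15 g. Origin: centre of its underside; z runs up to the cap. It starts upright with its underside 3 mm above the bench, in the rack. It lifts straight out.
- other_tube_a: One of two identical tubes at the other end of the rack, about 76 mm from the first; origin centre of underside. To be left alone.
- other_tube_b: The other of those two tubes. To be left alone.
- rack: Small black tube rack, 46 x 105 x 50 mm high, 2 x 5 places, fixed to the bench. Origin: centre of its underside; y is its long axis; the tube to take stands near its +y end (at -9.5, +38 mm), the other two at its -y end.
- clamp: Bench tube clamp, fixed: grey base plate 104 x 190 x 14 mm, origin at the centre of its underside, z up, y its long axis. At its +y end (x 0, y +55 mm) an aluminium block 44 x 44 mm, top 44 mm above the bench, holds the round socket; beside it a slide guide 68 mm high. The lever's pivot is at x 0, y -20 mm; the lever sticks out past the -y end.
- socket_floor (a point): Centre of the socket's floor, 14 mm above the bench. The socket is 16 mm in diameter and 30 mm deep (mouth 44 mm above the bench) with a 2 mm chamfer. A seated tube has its underside here and its cap's top 96 mm above the bench.
- lever_pivot (a point): On the lever's vertical pivot axis, at bench height.
- lever_knob: Black upright round knob that turns freely on its pin at the end of the steel lever, 18 mm in diameter. Origin: middle of its grip, 77 mm above the bench, 100 mm from the pivot axis; full diameter 14 mm up and down from there; top 95 mm, lever arm's top 45 mm above the bench. At rest, seen from the pivot, it stands 0.44 rad off the clamp's -y direction toward its -x (robot) side.
- lever (a joint): Lever angle, rad; 0 at rest, grows anticlockwise seen from above (knob moves away from the robot). The pawl crosses teeth at 0.11, 0.33, 0.55, 0.77, 0.99 and drops at 0.22 (first click), 0.44, 0.66 (third), 0.88, 1.10 (stop): 22 mm of knob travel a click. A spring pulls back with about 3.5 to 4.5 N at the knob, teeth add or take about 1 N. No click latches: released, it returns to 0.
- timer: White countdown timer 70 x 62 x 18 mm, loose, bystander; origin centre of underside.
- tape_roll: Roll of beige tape lying flat, 86 mm in diameter, 19 mm high, loose, bystander; origin centre of underside.
- clamp_pad: The clamp's black pad, 24 mm wide (clamp x), 8 mm thick (y), origin at its centre, 46 to 60 mm above the bench. As the lever turns, the pad moves toward the socket (the clamp's +y), 3 mm a click; at rest it is about 5 mm clear of a centred tube, touches it near the second click and presses it with about 1 to 5 N (its own spring) at the third.

How it is judged:
On the way, in this order (a step that is already met when the one before it is completed fails the run):
1. the tube stands upright, fully down in the socket, let go, with the lever still at rest (horizontal distance between tube and socket_floor below 0.005 m and z of tube in the frame of clamp below 0.018 m and angle between tube's own z axis and vertical below 0.15 rad and contact force between the fingers and tube below 0.05 N and value of joint lever below 0.08 rad), for 0.2 s.
2. the lever has been advanced to the third click by its knob (value of joint lever above 0.57 rad and contact force between the fingers and lever_knob above 0.5 N), for 0.2 s.
At the end, for the whole second after the job is handed in: The fingers hold the knob (more than 0.5 N) with the lever still at the third click (0.57 to 0.75 rad); the tube stands untouched by the robot in the socket, underside within 4 mm of the floor and 6 mm of the centre, within 0.15 rad of upright, and gripped by the pad (more than 0.3 N) (all of step 2 and value of joint lever below 0.75 rad and velocity of joint lever below 0.1 rad/s and horizontal distance between tube and socket_floor below 0.006 m and z of tube in the frame of clamp below 0.018 m and angle between tube's own z axis and vertical below 0.15 rad and contact force between tube and clamp_pad above 0.3 N and contact force between each of the arm, the fingers and tube below 0.05 N); the arm keeps its last pose, push and grip.
It fails at once if the lever goes on over the fourth tooth (value of joint lever above 0.79 rad).
It fails at once if another tube is disturbed (distance of any of other_tube_a, other_tube_b from where it was at the start of the episode above 0.012 m).
It fails at once if the timer or the tape roll is pushed away (distance of any of timer, tape_roll from where it was at the start of the episode above 0.02 m).
It also fails if it takes over 54 s, if anything falls off the work surface, if the arm or the gripper's body presses on something with over 40 N, if the wrist force passes 120 N, or if a joint passes its speed limit or range.

## Working session

There is one attempt and no reset: what is moved stays moved. The work goes in short steps, each a Python script; the robot and the scene stay as the last script left them, time stands still between calls to the robot, and variables do not carry over. Pictures are saved under pics/ and viewed, at most 10 in all, crops included, and the job is handed in when it is done.

```bash
mkdir -p pics; ls; cat > h.py <<'E'
import numpy as np, cv2
from bench import robot, vision, trace, tip_of
from scipy.spatial.transform import Rotation as R
def ext(p):
    if "rvec" in p:
        Rm=cv2.Rodrigues(np.array(p["rvec"],float))[0]; t=np.array(p["tvec"],float).ravel()
        return Rm.T, -Rm.T@t
    H=np.array(p["hand_eye"]); Rt=R.from_rotvec(p["ori"]).as_matrix()
    return Rt@H[:3,:3], Rt@H[:3,3]+p["pos"]
def cap(n):
    pos=np.array(robot.read_tool_pos()); ori=np.array(robot.read_orientation())
    p=vision.capture(n)
    if n=="wrist": p["pos"]=pos; p["ori"]=ori
    return p
def ray(p,rc):
    Rc,o=ext(p); d=np.array([(rc[1]-p["cx"])/p["fx"],(rc[0]-p["cy"])/p["fy"],1.0]); return o,Rc@d
def at_z(p,rc,z):
    o,d=ray(p,rc); return o+d*(z-o[2])/d[2]
def cloud(p,mask):
    r,c=np.nonzero(mask&(p["range_z"]>0)); z=p["range_z"][r,c]
    Rc,o=ext(p); P=np.c_[(c-p["cx"])/p["fx"]*z,(r-p["cy"])/p["fy"]*z,z]
    return P@Rc.T+o
def save(p,n): cv2.imwrite("pics/"+n,p["frame"][:,:,::-1])
E
python3 - <<'E'
from h import *
print(robot.read_orientation(),robot.read_clock())
Z=dict(tube=0.003,other_tube_a=0.003,rack=0,clamp=0,socket_floor=.014,lever_pivot=0,lever_knob=.077,timer=0,tape_roll=0,clamp_pad=.053)
for n in("scene","top"):
    p=cap(n); save(p,n+"0.png"); print(n,ext(p)[1].round(3))
    for k,z in Z.items():
        for d in tip_of(k,p)[:3]: print(k,np.round(d["position"]),round(d["score"],2),at_z(p,d["position"],z).round(4))
E
```

```text
pics
[-3.09838956e+00 -5.07839560e-01  7.25137279e-04] 0.0
scene [0.018 0.727 0.597]
tube [298. 260.] 0.73 [0.4801 0.2507 0.003 ]
other_tube_a [274. 280.] 0.72 [0.4935 0.1736 0.003 ]
rack [275. 282.] 0.63 [0.49   0.1698 0.    ]
rack [284. 273.] 0.59 [0.4864 0.2034 0.    ]
clamp [214. 374.] 0.59 [ 0.4476 -0.1417  0.    ]
socket_floor [221. 368.] 0.75 [ 0.4355 -0.088   0.014 ]
lever_pivot [209. 379.] 0.58 [ 0.4504 -0.1705  0.    ]
lever_knob [171. 408.] 0.43 [ 0.4222 -0.2627  0.077 ]
timer [258. 247.] 0.6 [0.5871 0.1673 0.    ]
tape_roll [280. 338.] 0.73 [0.3866 0.1202 0.    ]
clamp_pad [204. 371.] 0.52 [ 0.4379 -0.0993  0.053 ]
top [0.279 0.018 1.09 ]
tube [204. 224.] 0.63 [0.4859 0.2524 0.003 ]
tube [202. 252.] 0.42 [0.4852 0.1755 0.003 ]
other_tube_a [206. 255.] 0.55 [0.4744 0.1683 0.003 ]
other_tube_a [204. 251.] 0.49 [0.4823 0.1778 0.003 ]
rack [202. 240.] 0.97 [0.4877 0.2087 0.    ]
clamp [211. 371.] 0.62 [ 0.4434 -0.1436  0.    ]
socket_floor [212. 351.] 0.97 [ 0.443  -0.0888  0.014 ]
socket_floor [208. 372.] 0.18 [ 0.45   -0.1449  0.014 ]
lever_pivot [208. 376.] 0.97 [ 0.4505 -0.1569  0.    ]
lever_knob [212. 427.] 0.51 [ 0.4223 -0.2723  0.077 ]
lever_knob [201. 239.] 0.4 [0.477  0.1984 0.077 ]
timer [208. 361.] 0.61 [ 0.454  -0.1166  0.    ]
timer [164. 252.] 0.57 [0.5943 0.1724 0.    ]
timer [202. 251.] 0.32 [0.486  0.1789 0.    ]
tape_roll [237. 277.] 0.97 [0.3879 0.1127 0.    ]
clamp_pad [210. 362.] 0.38 [ 0.4409 -0.1138  0.053 ]
```

View pics/scene0.png

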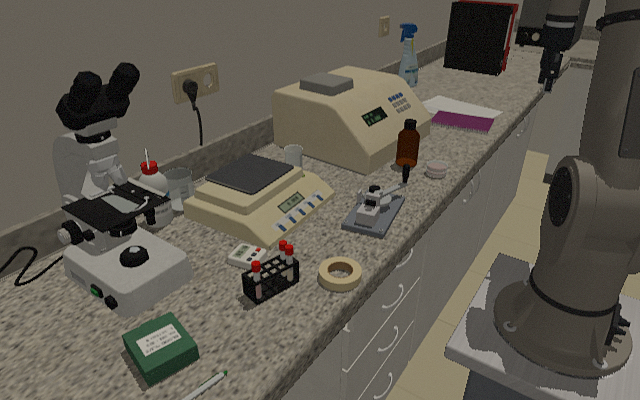

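View pics/top0.png

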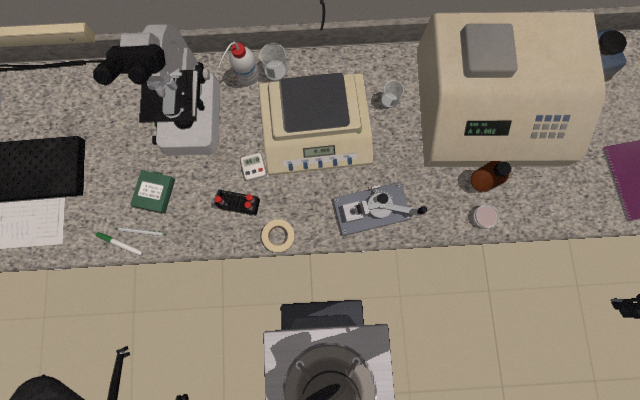

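The scene view shows the lone tube's red cap near (265,256) and the other pair at (245,285). In the top view the socket block is near (212,351), the knob near (211,423) and the lone cap near (201,218). Next I'll look at both with the wrist camera.

```bash
cat > look.py <<'E'
from h import *
def look(pos,names,fn,yaw=0):
    robot.movep(pos,(R.from_euler('z',yaw)*R.from_euler('x',np.pi)).as_rotvec()); robot.pause(0.2)
    p=cap("wrist"); save(p,fn); print(fn,p["pos"].round(4),"cam",ext(p)[1].round(3),"axis",ext(p)[0][:,2].round(2),robot.read_clock())
    for k,z in names.items():
        for d in tip_of(k,p)[:3]: print(" tip",k,np.round(d["position"]),round(d["score"],2),at_z(p,d["position"],z).round(4))
    return p
E
python3 - <<'E'
from look import *
p=look([.42,-.16,.32],dict(socket_floor=.014,lever_pivot=0,lever_knob=.077,clamp=0,clamp_pad=.053),"w1.png")
for d in trace("lever_knob",p)[:2]:
    P=cloud(p,d["mask"]); print("knob",d["score"],len(P),np.percentile(P,[5,50,95],axis=0).round(4)); T=P[P[:,2]>.09]; print(len(T),(T.min(0)+T.max(0))/2)
p=look([.46,.2,.32],dict(tube=.003,other_tube_a=.003,rack=0),"w2.png")
for d in trace("tube",p)[:4]:
    P=cloud(p,d["mask"]); print("tube",d["score"],d["position"],len(P)); T=P[P[:,2]>.079]; print(len(T),(T.min(0)+T.max(0))/2 if len(T) else 0, T.max(0)-T.min(0) if len(T) else 0)
E
```

```text
w1.png [ 0.4199 -0.1607  0.3198] cam [ 0.503 -0.162  0.462] axis [-0.32  0.   -0.95] 3.2
 tip socket_floor [138. 268.] 0.92 [ 0.4435 -0.0881  0.014 ]
 tip lever_knob [156. 401.] 0.71 [ 0.4304 -0.2596  0.077 ]
 tip lever_knob [104.  22.] 0.34 [0.4916 0.1859 0.077 ]
 tip clamp [133. 309.] 0.79 [ 0.4481 -0.1441  0.    ]
 tip clamp_pad [143. 278.] 0.48 [ 0.4426 -0.1063  0.053 ]
knob 0.85 248 [[ 0.423  -0.2622  0.0647]
 [ 0.4307 -0.2544  0.0922]
 [ 0.4366 -0.2494  0.0956]]
147 [ 0.4294741  -0.25654015  0.09334587]
knob 0.52 146 [[ 0.4342 -0.1079  0.0497]
 [ 0.4443 -0.1038  0.0594]
 [ 0.4544 -0.0987  0.0608]]Traceback (most recent call last):
  File "<stdin>", line 4, in <module>
    return umr_minimum(a, axis, None, out, keepdims, initial, where)
ValueError: zero-size array to reduction operation minimum which has no identity
```

```bash
python3 - <<'E'
from look import *
p=look([.46,.2,.32],dict(tube=.003,other_tube_a=.003,rack=0),"w2.png")
hsv=cv2.cvtColor(p["frame"],cv2.COLOR_RGB2HSV); red=((hsv[...,0]<8)|(hsv[...,0]>172))&(hsv[...,1]>150)&(hsv[...,2]>80)
n,l,s,c=cv2.connectedComponentsWithStats(red.astype(np.uint8))
for i in range(1,n):
    if s[i,4]<40: continue
    P=cloud(p,l==i); T=P[P[:,2]>.080]; print(s[i,4],c[i].round(),len(T), ((T.min(0)+T.max(0))/2).round(4) if len(T) else P.max(0), T.mean(0) if len(T) else 0)
for d in trace("rack",p)[:1]:
    P=cloud(p,d["mask"]); T=P[(P[:,2]>.044)&(P[:,2]<.054)]; print("rack",cv2.minAreaRect((T[:,:2]*1000).astype(np.float32)))
a=cv2.imread("pics/w1.png")[40:290,150:550]; b=cv2.imread("pics/w2.png")[40:290,150:550]
cv2.imwrite("pics/both.png",cv2.resize(np.vstack([a,b]),None,fx=1.2,fy=1.2))
E
```

```text
w2.png [0.4605 0.1988 0.3199] cam [0.543 0.198 0.462] axis [-0.32  0.   -0.95] 5.1083
 tip tube [132. 286.] 0.67 [0.4913 0.2477 0.003 ]
 tip other_tube_a [134. 340.] 0.6 [0.4882 0.1711 0.003 ]
 tip other_tube_a [149. 331.] 0.52 [0.4672 0.1832 0.003 ]
 tip rack [136. 314.] 0.88 [0.4845 0.2077 0.    ]
54 [357.  69.] 0 [0.5766443  0.15491347 0.02027113] 0
167 [277. 145.] 146 [0.4849 0.2511 0.0838] [0.4853254  0.25089442 0.0854464 ]
327 [340. 152.] 284 [0.4764 0.1757 0.0842] [0.47640206 0.17533873 0.08539271]
rack ((485.1169738769531, 212.16854858398438), (104.14425659179688, 41.96220397949219), 76.11075592041016)
```

View pics/both.png

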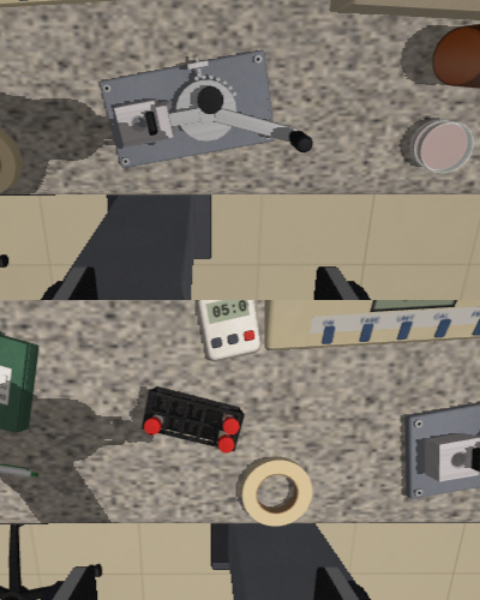

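The wrist views show the clamp tilted (socket block at left, pad at (150,122), hub (208,100), knob (300,140)), and the lone cap at (152,425) in the lower half. Rack geometry agrees with the cap fit: tube at (0.485, 0.251). Picking it now.

```bash
cat >> h.py <<'E'
O=(R.from_euler('z',np.pi/2)*R.from_euler('x',np.pi)).as_rotvec()
def st(m=""): print(m,np.round(robot.read_tool_pos(),4),"F",np.round(robot.read_contact_force(),2),"w",round(robot.read_width(),4),"ff",np.round(robot.read_finger_force(),1),"t",round(robot.read_clock(),2))
E
python3 - <<'E'
from look import *
print(robot.solve_ik([.485,.251,.06],O),robot.solve_ik([.4435,-.088,.1],O),robot.solve_ik([.43,-.257,.06],O))
p=look([.46,.2,.30],dict(tube=.003),"w3.png",np.pi/2)
hsv=cv2.cvtColor(p["frame"],cv2.COLOR_RGB2HSV); red=((hsv[...,0]<8)|(hsv[...,0]>172))&(hsv[...,1]>150)&(hsv[...,2]>80)
n,l,s,c=cv2.connectedComponentsWithStats(red.astype(np.uint8))
for i in range(1,n):
    if s[i,4]<40: continue
    P=cloud(p,l==i); T=P[P[:,2]>.080]; print(s[i,4],c[i].round(),len(T), ((T.min(0)+T.max(0))/2).round(4) if len(T) else P.max(0), T.mean(0) if len(T) else 0)
st()
robot.move_gripper(.05,20)
robot.movep([.485,.251,.15],O); st()
robot.servo_line([.485,.251,.0605],.08); st("down")
robot.move_gripper(0.0,25); robot.pause(.3); st("grip")
robot.servo_line([.485,.251,.16],.08); st("lift")
save(cap("wrist"),"w4.png"); save(cap("scene"),"s4.png")
cv2.imwrite("pics/c4.png",np.hstack([cv2.imread("pics/w4.png"),cv2.resize(cv2.imread("pics/s4.png")[130:330,180:340],(320,400))])[:, :960][:, 160:])
E
```

```text
[ 0.11613014  0.54134451 -0.85794273  1.93210752  0.51890795  0.90435311
 -1.00431651] [ 0.62699486  0.241596   -0.58990599  2.11885635  0.18151526  0.82902077
 -0.07273122] [ 0.78269919  0.36346735 -0.39033923  2.04535989  0.19604784  0.76765578
  0.27362485]
w3.png [0.46 0.2  0.3 ] cam [0.46  0.282 0.443] axis [ 0.   -0.32 -0.95] 6.9333
 tip tube [144. 340.] 0.73 [0.4863 0.2147 0.003 ]
 tip tube [116. 340.] 0.68 [0.4866 0.2534 0.003 ]
192 [343. 123.] 171 [0.4846 0.2511 0.0845] [0.48422916 0.25114152 0.08552061]
178 [326. 186.] 149 [0.4659 0.1776 0.0839] [0.46620145 0.17805421 0.08528412]
173 [341. 189.] 149 [0.4846 0.173  0.0837] [0.48425125 0.17351006 0.0853102 ]
 [0.46 0.2  0.3 ] F [-0.95  1.   -0.61] w 0.0854 ff 0.0 t 6.98
 [0.4857 0.2513 0.1509] F [0.24 0.68 0.51] w 0.0502 ff 0.0 t 8.11
down [0.4855 0.2513 0.061 ] F [0.16 0.24 0.68] w 0.0503 ff 0.0 t 9.38
grip [0.4852 0.2513 0.0609] F [-0.16 -0.1   4.93] w 0.0153 ff 24.4 t 10.07
lift [0.4846 0.2507 0.1594] F [-0.33 -0.74 -0.83] w 0.0154 ff 24.3 t 11.47
```

View pics/c4.png

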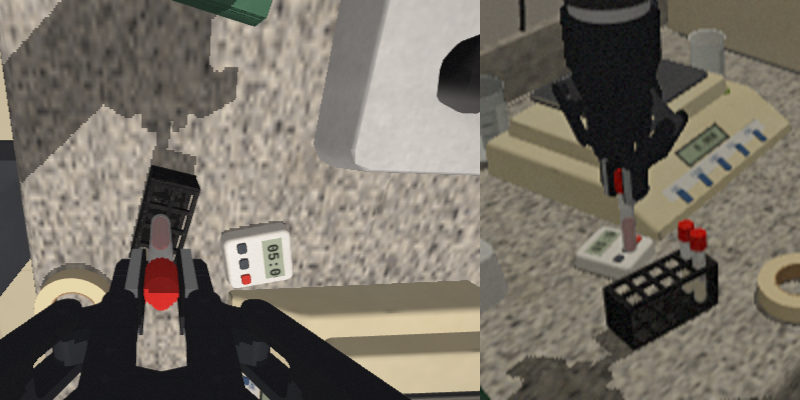

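Tube held (cap at (285,160), glass ahead of it) and lifted clear; the neighbours are undisturbed. Next I'll refine the socket position from a spot just off it.

```bash
python3 - <<'E'
from look import *
p=look([.4435,-.19,.25],dict(socket_floor=.014,lever_pivot=0,lever_knob=.077,clamp=0,clamp_pad=.053),"w5.png",np.pi/2)
st()
P=cloud(p,np.ones((400,640),bool)); d=np.hypot(P[:,0]-.4435,P[:,1]+.088)
T=P[(P[:,2]>.039)&(P[:,2]<.049)&(d<.034)]; print("top",len(T),cv2.minAreaRect((T[:,:2]*1000).astype(np.float32)))
Q=P[(P[:,2]<.036)&(d<.0085)]; print("hole",len(Q),Q.mean(0) if len(Q) else 0)
B=P[(P[:,2]>.009)&(P[:,2]<.018)&(np.hypot(P[:,0]-.45,P[:,1]+.143)<.12)]; print("plate",cv2.minAreaRect((B[:,:2]*1000).astype(np.float32)))
for t in trace("tube",p)[:2]:
    G=cloud(p,t["mask"]); print("tube",round(t["score"],2),np.round(t["position"]),len(G))
    for z in np.arange(.18,.28,.01):
        S=G[abs(G[:,2]-z)<.005]
        if len(S)>5: print(round(z,3),len(S),np.median(S,0).round(4))
cv2.imwrite("pics/c5.png",cv2.resize(p["frame"][0:300,150:500,::-1],None,fx=2,fy=2))
E
```

```text
w5.png [ 0.4439 -0.1891  0.2499] cam [ 0.444 -0.107  0.392] axis [ 0.   -0.32 -0.95] 13.475
 tip socket_floor [ 73. 318.] 0.8 [ 0.4412 -0.0862  0.014 ]
 tip lever_knob [237. 305.] 0.81 [ 0.4266 -0.2566  0.077 ]
 tip clamp [127. 328.] 0.8 [ 0.4523 -0.1461  0.    ]
 tip clamp_pad [ 89. 320.] 0.69 [ 0.4431 -0.1036  0.053 ]
 [ 0.4436 -0.1899  0.25  ] F [-0.56  0.02  0.73] w 0.0152 ff 24.4 t 13.72
top 1600 ((440.1705627441406, -89.70475769042969), (44.035160064697266, 47.152488708496094), 10.223520278930664)
hole 141 [ 0.44152215 -0.08723099  0.01518324]
plate ((449.7508544921875, -142.1591339111328), (104.1039047241211, 190.02647399902344), 10.239715576171875)
tube 0.7 [269. 320.] 2374
0.2 87 [ 0.4434 -0.1836  0.2009]
0.21 123 [ 0.4429 -0.1836  0.21  ]
0.22 144 [ 0.4435 -0.1836  0.2201]
0.23 158 [ 0.4435 -0.1836  0.2303]
0.24 187 [ 0.443  -0.1836  0.2401]
0.25 208 [ 0.4435 -0.1836  0.2497]
0.26 239 [ 0.4435 -0.1823  0.2616]
0.27 1026 [ 0.444  -0.1857  0.2741]
0.28 198 [ 0.4436 -0.1884  0.2753]
```

View pics/c5.png

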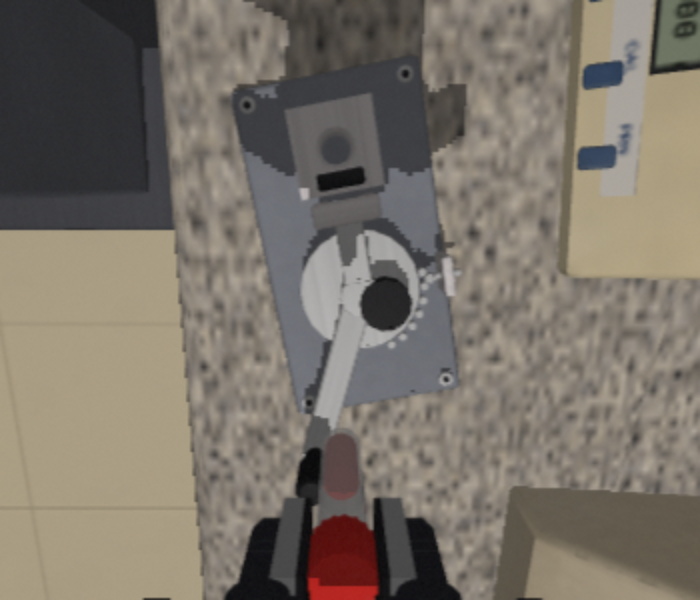

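Clean fit: the plate measures exactly 104×190, centre (0.4498, −0.1422), yaw 10.24°. That puts the socket at about (0.4401, −0.0880) and the pivot at about (0.4533, −0.1619). The tube hangs straight on the TCP axis, so I'll insert it.

```bash
python3 - <<'E'
from look import *
S=np.array([.4402,-.0880])
robot.servo_line([.4402,-.088,.19],.12); robot.servo_line([*S,.112],.08); robot.pause(.2); st("above")
e=S-np.array(robot.read_tool_pos())[:2]; c=S+e
ok=True
for z in (.10,.092,.084,.078,.0745,.0725):
    robot.servo_line([*c,z],.04); f=robot.read_contact_force(); st(z)
    if f[2]>8: ok=False; print("stop"); break
p=cap("scene"); P=cloud(p,np.ones((400,640),bool))
H=P[np.hypot(P[:,0]-.4533,P[:,1]+.1619)<.03]; print("hub top",np.percentile(H[:,2],[50,95,99.5]))
E
```

```text
above [ 0.4405 -0.0881  0.1124] F [0.72 0.11 0.3 ] w 0.0153 ff 24.4 t 16.23
0.1 [ 0.4396 -0.0877  0.0996] F [-0.58  0.09  0.68] w 0.015 ff 24.4 t 16.68
0.092 [ 0.4396 -0.0878  0.0917] F [ 0.45 -0.29  0.42] w 0.015 ff 24.4 t 17.03
0.084 [ 0.4396 -0.0878  0.0837] F [ 0.53 -0.19  0.31] w 0.0153 ff 24.4 t 17.38
0.078 [ 0.4396 -0.0878  0.0777] F [0.47 0.14 0.12] w 0.0154 ff 24.4 t 17.68
0.0745 [ 0.4397 -0.0878  0.0743] F [ 0.33 -0.15 -0.41] w 0.0152 ff 24.4 t 17.93
0.0725 [ 0.4398 -0.0878  0.0724] F [-0.12  0.19 -0.25] w 0.0151 ff 24.4 t 18.18
hub top [0.03723817 0.05756096 0.05979813]
```

```bash
python3 - <<'E'
from look import *
robot.move_gripper(.04,20); robot.pause(.4); st("rel")
x=robot.read_tool_pos(); robot.servo_line([x[0],x[1],.19],.1); st("up")
p=look([.4275,-.2,.24],dict(lever_knob=.077),"w6.png",np.pi/2)
P=cloud(p,np.ones((400,640),bool))
k=P[(np.hypot(P[:,0]-.4275,P[:,1]+.2575)<.02)&(P[:,2]>.088)&(P[:,2]<.1)]; print("knob",len(k),(k.min(0)+k.max(0))/2,np.ptp(k,0))
H=P[np.hypot(P[:,0]-.4533,P[:,1]+.1619)<.03]; print("hub top",np.percentile(H[:,2],[50,95,99.5]))
t=P[(np.hypot(P[:,0]-.44,P[:,1]+.088)<.02)&(P[:,2]>.085)&(P[:,2]<.11)]; print("cap",len(t),(t.min(0)+t.max(0))/2 if len(t) else 0, t.max(0) if len(t) else 0)
cv2.imwrite("pics/c6.png",cv2.resize(p["frame"][0:300,150:500,::-1],None,fx=2,fy=2))
E
```

```text
rel [ 0.4399 -0.0879  0.0725] F [-0.87 -0.09  0.67] w 0.04 ff 0.0 t 18.99
up [ 0.4393 -0.0878  0.1894] F [ 0.09  0.24 -0.05] w 0.0402 ff 0.0 t 20.32
w6.png [ 0.4275 -0.1985  0.2394] cam [ 0.427 -0.117  0.382] axis [ 0.   -0.32 -0.95] 21.125
 tip lever_knob [233. 320.] 0.95 [ 0.4267 -0.2557  0.077 ]
 tip lever_knob [ 62. 332.] 0.68 [ 0.4369 -0.0908  0.077 ]
knob 231 [ 0.42731719 -0.25758478  0.0922058 ] [0.01731202 0.0167853  0.00828267]
hub top [0.29308826 0.32649119 0.32836373]
cap 335 [ 0.43897754 -0.08811655  0.09314927] [ 0.44647984 -0.08009436  0.09898048]
```

View pics/c6.png

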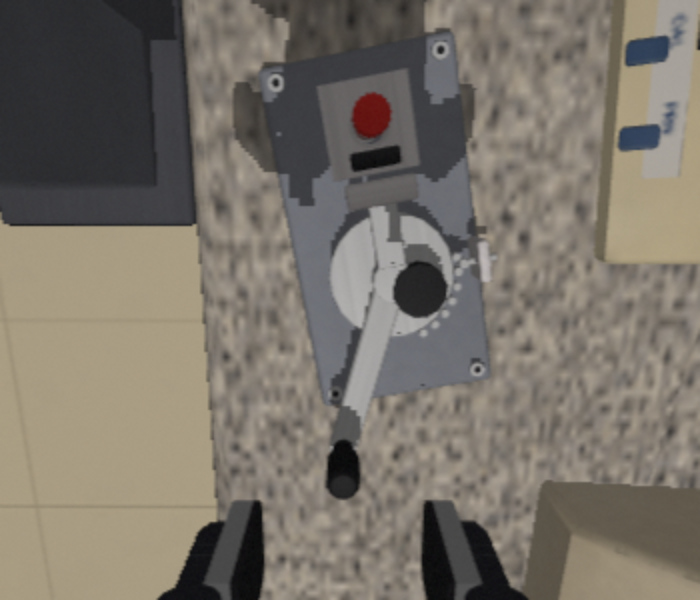

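Tube seated: cap at (372,115), top at about 96 mm. The knob is at (342,470), i.e. (0.4273, −0.2577). Now I'll take it and push it along its arc.

```bash
python3 - <<'E'
from look import *
V=np.array([.4533,-.1619]); K=np.array([.4273,-.2577])
robot.movep([*K,.15],O); robot.servo_line([*K,.059],.08); st("down")
robot.move_gripper(0.0,40); robot.pause(.3); st("grip")
x=np.array(robot.read_tool_pos())[:2]-V; a0=np.arctan2(x[0],-x[1]); print("a0",a0,np.hypot(*x))
a0=-.263
for th in np.arange(.06,.661,.06):
    a=a0+th; robot.servo_line([*(V+.0995*np.array([np.sin(a),-np.cos(a)])),.059],.04)
    x=np.array(robot.read_tool_pos())[:2]-V
    print(round(th,2),"meas",round(np.arctan2(x[0],-x[1])-a0,3),round(np.hypot(*x),4),np.round(robot.read_contact_force(),1),round(robot.read_width(),4))
st()
E
```

```text
down [ 0.4278 -0.2579  0.0595] F [0.7  0.32 0.23] w 0.0401 ff 0.0 t 22.97
grip [ 0.4276 -0.258   0.0594] F [-0.88  0.08  5.77] w 0.0166 ff 39.1 t 23.59
a0 -0.2608522893759522 0.0994702909710565
0.06 meas 0.052 0.0996 [-4.   1.6  7.6] 0.0167
0.12 meas 0.114 0.0996 [-3.8  0.9  7.6] 0.0169
0.18 meas 0.177 0.0995 [-2.2 -0.1  6.8] 0.0169
0.24 meas 0.231 0.0996 [-4.2  0.7  8.4] 0.0171
0.3 meas 0.29 0.0996 [-4.2  0.2  9.3] 0.0168
0.36 meas 0.353 0.0996 [-2.2 -0.2  8. ] 0.0168
0.42 meas 0.416 0.0996 [-2.2  0.4  7.4] 0.0172
0.48 meas 0.467 0.0996 [-4.  -0.4  8.2] 0.0168
0.54 meas 0.527 0.0997 [-3.8  0.4  8.3] 0.0167
0.6 meas 0.59 0.0996 [-3.8 -0.   8.1] 0.0168
0.66 meas 0.648 0.0997 [-4.4 -0.7  8.2] 0.0167
 [ 0.4908 -0.2543  0.0593] F [-4.44 -0.69  8.21] w 0.0167 ff 39.6 t 26.9
```

```bash
python3 - <<'E'
from look import *
robot.pause(.5); st()
p=cap("wrist"); P=cloud(p,np.ones((400,640),bool))
t=P[(np.hypot(P[:,0]-.44,P[:,1]+.088)<.02)&(P[:,2]>.085)&(P[:,2]<.11)]; print("cap",len(t),(t.min(0)+t.max(0))/2, t.max(0))
q=cap("scene")
cv2.imwrite("pics/c7.png",np.hstack([p["frame"][:,120:520,::-1],cv2.resize(q["frame"][140:290,230:380+50,::-1],(400,400))]))
E
```

```text
[ 0.4907 -0.2543  0.0593] F [-3.48 -1.18  7.76] w 0.0171 ff 39.6 t 27.4Traceback (most recent call last):
  File "<stdin>", line 4, in <module>
    return umr_minimum(a, axis, None, out, keepdims, initial, where)
ValueError: zero-size array to reduction operation minimum which has no identity
```

```bash
python3 - <<'E'
from look import *
p=cap("wrist"); q=cap("scene"); r=cap("top"); P=cloud(q,np.ones((400,640),bool))
t=P[(np.hypot(P[:,0]-.44,P[:,1]+.088)<.02)&(P[:,2]>.07)]; print("cap",len(t),t.mean(0) if len(t) else 0,t.max(0) if len(t) else 0)
f=lambda a:cv2.resize(a[:,:,::-1],(400,300))
cv2.imwrite("pics/c7.png",np.vstack([np.hstack([f(p["frame"]),f(q["frame"][150:270,310:470])]),np.hstack([f(r["frame"][150:270,310:470]),f(r["frame"][150:270,190:350])])]))
E
```

```text
cap 82 [ 0.43518767 -0.08146576  0.08738712] [ 0.44495634 -0.07167705  0.09972331]
```

View pics/c7.png

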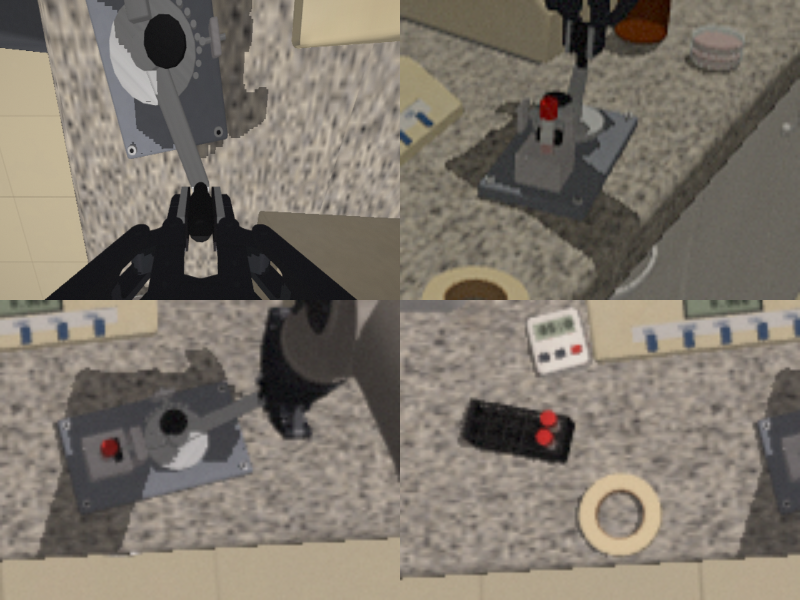

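The tube stands upright in the clamp at (548,108), with the pad against it at (112,450). The fingers hold the knob at (200,210), and the other tubes, timer and tape are where they were. The lever reads about 0.65 rad, so I'm handing in.

```bash
python3 -c "
from h import *
st(); print(robot.finish_job())"
```

```text
[ 0.4907 -0.2543  0.0593] F [-2.86 -1.01  7.36] w 0.0173 ff 39.6 t 27.6
the job is handed in; nothing more can be done
None
```

The job is handed in (no verdict was returned): the tube stands upright in the socket against the pad, the fingers hold the knob at the third click (about 0.65 rad by arm position), the bystanders look unmoved, and it took about 28 s.

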